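# Bring the beaker carriage under the dosing tip and clamp it

### The job

Fully loosen the red wing knob that clamps the sliding carriage, then slide the carriage along its bed until the beaker stands centred under the blue dosing tip (white line of the carriage at the red pointer), and there tighten the knob again firmly, right home. Keep the beaker upright in its ring, and do not knock the dosing stand or disturb the other things on the bench.

Things in the scene. Friction and masses are not known exactly. Their poses are not given: they have to be found in the camera images.
- rail: the fixed slide bed, an aluminium plate 240 x 510 x 12 mm with two steel ways along its own y axis and blue end stops; origin at the middle of its underside on the bench; it is turned about the vertical (yaw). The far side (+x of its own) carries the beaker and the dosing stand, the near side (-x) the clamp knob. It cannot move
- carriage (a joint): position in m of the grey carriage (plate 235 x 110 x 12 mm, top 43 mm above the bench, white line across its middle) along the bed's +y axis, 0 where it starts, at most 0.225; the dosing stand is always on its + side, 65 to 220 mm away. Loosened, it needs about 3 N to slide (a brass clamp shoe under it is dragged along); clamped, it holds against about 20 N
- clamp_knob (a joint): angle in rad of the red wing knob that clamps the carriage: 0 is fully tight (a hard stop), it loosens anticlockwise seen from above, up to the stop at 1.6. The clamp begins to grip below about 1.05 and grips fully near 0; above 1.05 the carriage is free. It stays where it is left; turning takes about 0.3 N m where it grips, 0.12 N m where loose
- knob_grip (a point): point to grip the wing knob: on its vertical axis, 87 mm above the bench and 15 mm below the knob's top. The wing is an upright bar 64 mm long, 16 mm thick and 34 mm high (from 68 to 102 mm above the bench) standing on a flat black disc of 44 mm; this point's x axis runs along the bar and turns with it (parallel to the bed's x axis when tight). The knob is carried by the carriage, 85 mm to the bed's -x side of the middle, 160 mm from the beaker's axis
- seat_centre (a point): middle of the carriage's blue beaker ring (74 mm outside, 64 mm inside, 8 mm high), on the carriage's top 43 mm above the bench; moves with the carriage
- beaker_centre (a point): centre of the glass beaker (59 mm at its rim, 68 mm tall, 0.12 kg), half-way up; it stands loose in the ring and its rim is 111 mm above the bench
- doser: the fixed dosing stand on the far side of the bed: dark foot 100 x 180 x 14 mm, a post with a white head up to 233 mm above the bench (110 mm to the +y side of the tip), a grey arm at 195 mm from the head to the blue tip, and a red pointer on the foot in line with the tip; origin on the bench below the foot, level in y with tip and pointer, 105 mm to +x of the tip; axes parallel to those of the bed
- dosing_tip (a point): lower end of the blue dosing tip (16 mm thick), 135 mm above the bench; it lies on the line that the beaker's axis travels, so the carriage is right when seat_centre is straight below it
- flask: bystander: conical glass flask 82 mm wide, 120 mm tall; origin under its centre
- reagent: bystander: amber jar 66 mm wide, 130 mm tall, blue cap; origin under its centre
- tray: bystander: open white tray 160 x 110 x 40 mm; origin under its centre
There are look-alikes about, which are no part of the job. Leave any orange look-alike of the part that bears beaker_centre alone.

How it is judged:
By the outcome, as a careful person would: the job done as asked, in the order asked, and still so for the second after the job is handed in, with the robot touching nothing.
It also fails if it takes over 45 s, if anything falls off the work surface, if the arm or the gripper's body presses on something with over 40 N, if the wrist force passes 120 N, or if a joint passes its speed limit or range.

### The arm

A 7-joint arm with a two-finger parallel gripper is mounted at the origin on the work surface. World frame = base frame: x ahead of the robot, y to its left, z up, the work surface at z = 0. Lengths are in m, angles in rad, forces in N, time in s.
With the tool pointing down it reaches from about 0.35 to 0.9 m from the base axis. Payload 7.2 kg.
Tool frame: the origin (TCP) lies on the centre line of the jaws, within the pads' length; the fingertips stand 17 mm ahead of it and the grasp point (between the pads) lies 2 mm behind it; z points along the fingers, x is the direction in which the jaws open and shut, and the axes are right-handed (so a half turn about z gives the same grasp; the last joint's range is limited). The gripper opens to 88 mm and grips with 3 to 60 N. Pads are 20 mm wide; open, the fingers measure 115 mm over their backs; the gripper's body (75 mm by 178 mm) begins 61 mm behind the grasp point.
Start: joints at [-1.245, 0.411, -0.013, 1.596, 0.006, 1.134, -0.082], TCP at [0.24, 0.577, 0.2] pointing down, gripper open.
Joint ranges: [-2.95, 2.95], [-0.29, 1.99], [-1.47, 1.44], [0.14, 2.54], [-1.03, 4.17], [0.13, 1.85], [-2.86, 2.86]. Speed limits (rad/s): [2.39, 2.39, 3.01, 3.01, 3.14, 3.14, 3.14].

### API

Orientations are given as [roll, pitch, yaw] about the fixed x, y, z axes, in that order (R = Rz(yaw) Ry(pitch) Rx(roll)).
In Python, from rig import ctrl, imaging gives the robot as it stands. The module is installed in compiled form; this text tells all that it offers.
- The arm moves only by the tool carry_out, never from a script. Its argument "plan" is a list that holds one entry, the list of rows, each a list of 7 numbers: the shift along the tool's x, y, z in mm, then the turn, a rotation vector about the tool's x, y, z in rad, then the closure in counts, from 0 (fully open) to 255 (shut). In form: [[[dx, dy, dz, wx, wy, wz, jaw], ...]]. A call has 1 to 10 rows; each row shifts and turns the commanded pose from where the row before left it, along the tool's axes as they then stand; what a row does not reach is not made up. A row lasts 1/10 s, in which the tool goes at most 50 mm and 8.59 degrees, less where a joint would pass 70% of its speed; a pose out of reach is approached as far as the arm can. A call is refused whole if a number of a shift passes 50 or a number of a turn 0.15, either way. A call with a gripper value outside its range is refused whole. The fingers move at their own pace and stop on an object; "newtons" is the grip in N (left out, the last holds). Time passes only in rows, so rows that do not move let the fingers close. It gives the time, the measured TCP pose, the force and the opening at its end, in the units of the state.
- ctrl.read_state(): the state, without advancing time (a new reading comes with each control period).
- imaging.camera(name): name is "scene" or "top" or "wrist"; returns a dict with "pixels" (480x640x3 uint8, red, green, blue), "K" (3x3 intrinsics, pixels), "R" (3x3) and "t" (3): a world point X has camera coordinates R X + t. Camera axes: x right, y down, z forward; pixel columns grow to the right and rows downward; lengths in m; the calibration is good to about 2 mm. A picture is of the moment at which its call begins. There is no depth.
- ctrl.hand_in(): hands the job in, once; it reports no verdict.
The state is a dict: "t": time; "q": joint angles; "joint_vel": joint speeds; "joint_torque": joint torques, N m; "tcp_pos": TCP position; "tool_rot": TCP orientation; "wrist_force": force on the tool from outside, world axes, zero at the start; "wrist_torque": the same for the moment, N m; "grip_width": finger opening in m.
Only numpy, scipy, OpenCV 4.12 (cv2) and the standard library are available. Lean on these libraries where they do the work, as an engineer would, in place of code of your own. Each camera call takes 0.05 s, during which the arm holds its last target.

## Working session

There is one attempt and no reset: what is moved stays moved. The work goes in short steps, Python scripts to look and compute and a tool call to move; the robot and the scene stay as the last step left them, time stands still between calls to the robot, and variables do not carry over. Pictures are saved under pics/ and viewed, and the job is handed in when it is done.

Besides the shell and the picture viewer there is one more tool, called as name(argument=value, ...), one argument or row to a line, values as JSON. carry_out: Moves the arm, as the interface text tells. Its arguments: {"type":"object","properties":{"plan":{"type":"array","items":{"type":"array","items":{"type":"array","items":{"type":"number"}}}},"newtons":{"type":"number"}},"required":["plan"]}

```bash
mkdir -p pics
cat > h.py <<'E'
import numpy as np,cv2
from rig import ctrl,imaging
def snap(n,f):
    c=imaging.camera(n); cv2.imwrite('pics/'+f+'.png',c['pixels'][:,:,::-1]); np.savez('pics/'+f+'.npz',**c); return c
def load(f): return dict(np.load('pics/'+f+'.npz'))
def ray(c,u,v):
    d=c['R'].T@np.linalg.solve(c['K'],[u,v,1.]); o=-c['R'].T@c['t']; return o,d
def onz(c,u,v,z):
    o,d=ray(c,u,v); return o+d*(z-o[2])/d[2]
def proj(c,X):
    p=c['K']@(c['R']@np.array(X)+c['t']); return p[:2]/p[2]
def tri(obs):
    A=np.zeros((3,3));b=np.zeros(3);R=[]
    for c,u,v in obs:
        o,d=ray(c,u,v);d/=np.linalg.norm(d);P=np.eye(3)-np.outer(d,d);A+=P;b+=P@o;R.append((o,P))
    X=np.linalg.solve(A,b); return X,[np.linalg.norm(P@(X-o)) for o,P in R]
E
python3 - <<'E'
from h import *
for n in ['scene','top','wrist']:
    c=snap(n,n+'0'); print(n,-c['R'].T@c['t'])
s=ctrl.read_state()
for k in s: print(k,np.round(s[k],4))
E
```

```text
scene [ 1.40473117 -0.27235859  1.25268269]
top [0.48884242 0.00233815 1.4093178 ]
wrist [0.16677008 0.60700879 0.38384673]
t 0.15
q [-1.2452  0.4117 -0.0127  1.5968  0.0056  1.1343 -0.0822]
joint_vel [-0.0004 -0.0032 -0.0005 -0.0022  0.001   0.0001 -0.0009]
joint_torque [ 1.90000e-03 -5.88333e+01  6.42600e-01 -2.91289e+01 -5.37000e-02
  1.58000e-02  2.00000e-04]
tcp_pos [0.2397 0.5768 0.1993]
tool_rot [3.1415e+00 1.2000e-03 1.1771e+00]
wrist_force [-0.2733 -0.494   0.1153]
wrist_torque [-0.0314  0.0643 -0.0237]
grip_width 0.0876
```

View pics/scene0.png

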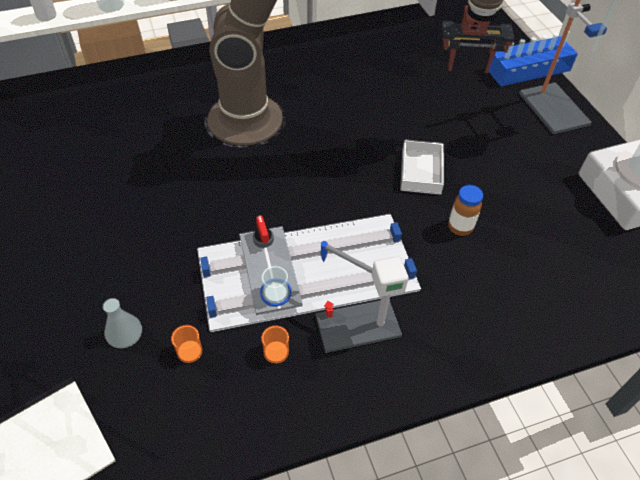

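View pics/top0.png

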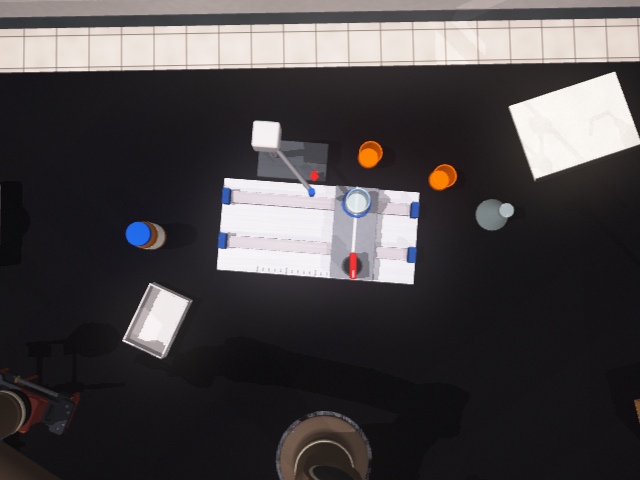

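View pics/wrist0.png

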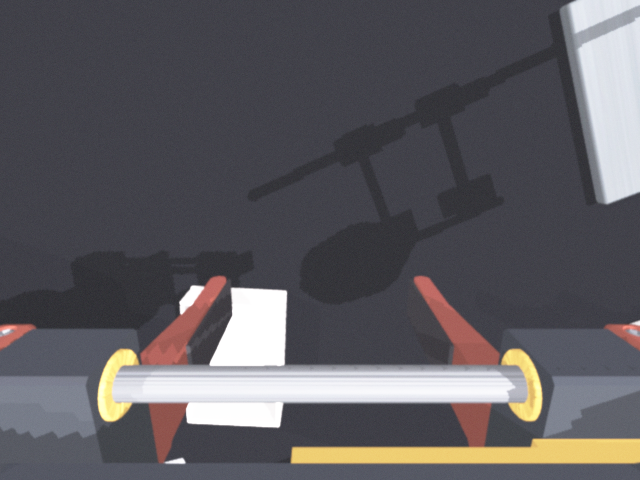

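The overview shows the red knob at about (353,264) in the top view with its bar roughly across the bed. The beaker ring is at (357,203), the blue tip at (311,192) and the pointer at (315,175). The orange cups are the look-alikes. Next I measure positions.

Run:
```python
from h import *
t=load('top0');s=load('scene0')
a=t['pixels'][110:290,210:430,::-1]; cv2.imwrite('pics/tc.png',cv2.resize(a,None,fx=3.6,fy=3.3,interpolation=cv2.INTER_CUBIC)[:600,:800])
a=s['pixels'][190:350,190:430,::-1]; cv2.imwrite('pics/sc.png',cv2.resize(a,None,fx=3.3,fy=3.3,interpolation=cv2.INTER_CUBIC))
for n,c in (('top',t),('scene',s)):
    hsv=cv2.cvtColor(c['pixels'],cv2.COLOR_RGB2HSV)
    for col,m in (('red',cv2.inRange(hsv,(0,170,60),(4,255,255))|cv2.inRange(hsv,(175,170,60),(180,255,255))),('blue',cv2.inRange(hsv,(100,140,60),(130,255,255)))):
        k,l,st,ce=cv2.connectedComponentsWithStats(m)
        for i in range(1,k):
            if st[i,4]>12:
                p=np.argwhere(l==i)[:,::-1]; r=cv2.minAreaRect(p.astype(np.float32))
                print(n,col,st[i],np.round(ce[i],1),np.round(r[1],1),round(r[2],1))
```

```text
top red [310 171   9  10  57] [313.9 175.3] [9.1 7.4] 68.2
top red [350 253   7  26 144] [352.8 264.2] [25.  6.] 90.0
top blue [222 188   8  16 116] [225.3 195.2] [15.  7.] 90.0
top blue [308 188   7   8  40] [311.2 191.5] [6.4 6.4] 45.0
top blue [342 190  29  27  85] [353.1 207.7] [28.  21.3] 33.0
top blue [411 202   9  16 119] [414.8 209.9] [15.  8.] 90.0
top blue [125 221  26  25 504] [137.7 233.5] [24. 25.] 90.0
top blue [218 233   8  15 108] [221.4 240.1] [14.  7.] 90.0
top blue [408 247   9  16 115] [411.8 254.6] [ 7.9 14.8] 5.7
scene red [256 215  13  28 199] [262.4 229.8] [27.5  8.6] 73.3
scene red [325 302   8  15  92] [328.6 309. ] [14.  7.] 90.0
scene blue [585  23  17  13 140] [592.6  29.1] [11.  17.1] 78.7
scene blue [ 489   37   73   50 1875] [522.1  63.7] [38.2 77.9] 77.5
scene blue [553  42  24  33 430] [565.   59.4] [15.6 34.5] 21.8
scene blue [458 184  26  22 428] [470.4 194.6] [23.3 21.9] 45.0
scene blue [391 222  11  20 154] [395.8 231.4] [18.4  9.5] 76.0
scene blue [321 241   6  20  88] [323.4 249.6] [19.  5.] 90.0
scene blue [201 257   9  20 117] [204.8 266.3] [19.1  6.3] 82.9
scene blue [405 258  12  20 163] [410.6 267.5] [19.2  9.7] 70.0
scene blue [260 284  31  22 117] [275.4 297.8] [20.1 30.3] 85.4
scene blue [207 296   9  21 128] [211.  306.1] [19.9  6.6] 80.5
```

View pics/tc.png

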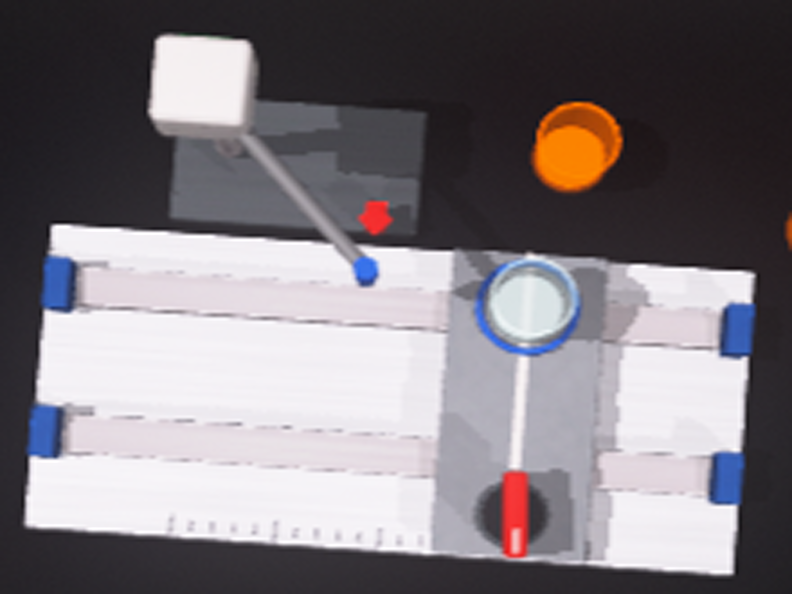

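View pics/sc.png

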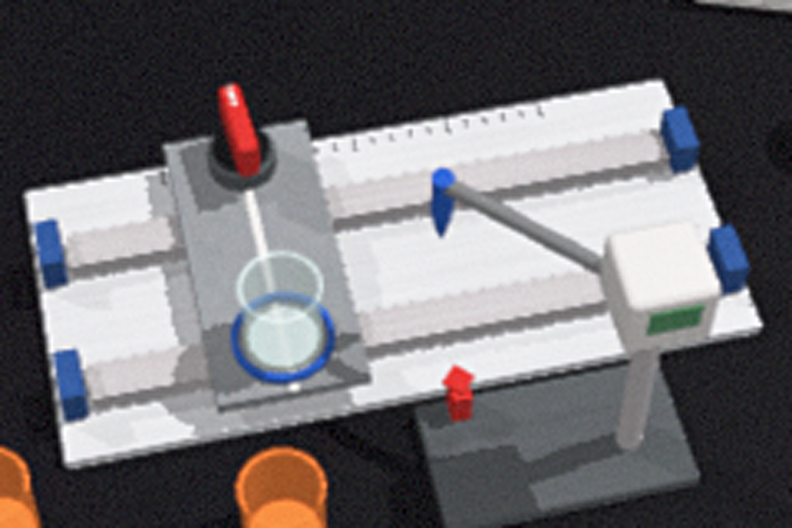

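Run:
```python
from h import *
t=load('top0');s=load('scene0')
tc=lambda u,v:(t,210+u/3.6,110+v/3.3)
sc=lambda u,v:(s,190+u/3.3,190+v/3.3)
# bed corners z .012 (mask fit)
for nm,c,f,pts in (('top',t,tc,[(53,224),(754,271),(734,575),(25,527)]),('scene',s,sc,[(660,80),(762,328),(66,467),(25,192)])):
    P=[onz(*f(*p),.012)[:2] for p in pts]; print(nm,np.round(P,4),'centre',np.round(np.mean(P,0),4))
    for i in range(4):
        d=P[(i+1)%4]-P[i]; print('  ',round(np.linalg.norm(d),4),round(np.degrees(np.arctan2(d[1],d[0])),2))
print('ring',onz(*tc(528,307),.047),onz(*sc(283,337),.047),tri([tc(528,307),sc(283,337)]))
print('knobtop far end',tri([tc(515,473),sc(249,165)]), 'near',tri([tc(515,554),sc(230,86)]))
print('knob red blob',tri([(t,352.8,264.2),(s,262.4,229.8)]))
print('tip end z.135',onz(*sc(441,234),.135)); print('tip in top, z',[onz(t,311.2,191.5,z) for z in (.135,.165,.195)])
print('tip top',tri([tc(367,270),sc(443,178)]))
print('pointer',tri([(t,313.9,175.3),(s,328.6,309)]))
print('line ends',onz(*tc(528,256),.043),onz(*tc(516,470),.043),'scene',onz(*sc(294,388),.043),onz(*sc(250,192),.043))
```

```text
top [[ 0.7275  0.2437]
 [ 0.6804 -0.2629]
 [ 0.4415 -0.2414]
 [ 0.489   0.2661]] centre [0.5846 0.0014]
   0.5088 -95.31
   0.2398 174.86
   0.5097 84.66
   0.2395 -5.36
scene [[ 0.4923  0.2679]
 [ 0.7325  0.2463]
 [ 0.6869 -0.2599]
 [ 0.4453 -0.2373]] centre [0.5892 0.0042]
   0.2411 -5.15
   0.5082 -95.15
   0.2426 174.64
   0.5073 84.69
ring [ 0.65080142 -0.09609764  0.047     ] [ 0.6534513  -0.09264956  0.047     ] (array([ 0.65160566, -0.09429042,  0.04503991]), [np.float64(0.0020295530610716594), np.float64(0.0020295530610716815)])
knobtop far end (array([ 0.52306273, -0.0804432 ,  0.07915828]), [np.float64(0.0015872660491498887), np.float64(0.001587266049149882)]) near (array([ 0.46328636, -0.07740171,  0.09977004]), [np.float64(0.00197249570062142), np.float64(0.001972495700621452)])
knob red blob (array([ 0.49611563, -0.07942608,  0.08595623]), [np.float64(0.0009100186925337024), np.float64(0.0009100186925336836)])
tip end z.135 [0.66240092 0.01940776 0.135     ]
tip in top, z [array([0.66993299, 0.01759318, 0.135     ]), array([0.66566976, 0.01723404, 0.165     ]), array([0.66140652, 0.01687491, 0.195     ])]
tip top (array([0.66101625, 0.0172104 , 0.19702165]), [np.float64(0.0021269508041645967), np.float64(0.0021269508041645785)])
pointer (array([0.72636546, 0.01161757, 0.03284491]), [np.float64(0.0005440442654790897), np.float64(0.0005440442654790299)])
line ends [ 0.69084597 -0.09731065  0.043     ] [ 0.52582221 -0.08501686  0.043     ] scene [ 0.69338153 -0.09666081  0.043     ] [ 0.52101354 -0.07920401  0.043     ]
```

```bash
cat >> h.py <<'E'
def go(x,y,z,yaw_deg,n,jaw=0):
    s=ctrl.read_state(); p=np.array(s['tcp_pos']); yw=s['tool_rot'][2]
    T=np.array([x,y,z]); dy=np.radians(yaw_deg)-yw; rows=[]; 
    for i in range(n):
        tgt=p+(T-p)/(n-i); d=tgt-p; sx,cx=np.sin(yw),np.cos(yw)
        r=[round(1e3*(d[0]*cx+d[1]*sx),1),round(1e3*(d[0]*sx-d[1]*cx),1),round(-1e3*d[2],1),0,0,round(-dy/n,3),jaw]
        rows.append(r)
        p=p+np.array([cx*r[0]+sx*r[1],sx*r[0]-cx*r[1],-r[2]])/1e3; yw-=r[5]
    for i in range(0,n,10): print(str(rows[i:i+10]).replace(' ',''))
    print('end',p,np.degrees(yw))
E
python3 - <<'E'
from h import *
s=ctrl.read_state(); print(s['t'])
go(.493,-.080,.20,-95.2,24)
E
```

```text
0.15
[[np.float64(-21.2),np.float64(20.2),np.float64(-0.0),0,0,np.float64(0.118),0],[np.float64(-18.7),np.float64(22.6),np.float64(-0.0),0,0,np.float64(0.118),0],[np.float64(-15.9),np.float64(24.6),np.float64(-0.0),0,0,np.float64(0.118),0],[np.float64(-12.9),np.float64(26.4),np.float64(-0.0),0,0,np.float64(0.118),0],[np.float64(-9.7),np.float64(27.7),np.float64(-0.0),0,0,np.float64(0.118),0],[np.float64(-6.4),np.float64(28.6),np.float64(-0.0),0,0,np.float64(0.118),0],[np.float64(-3.0),np.float64(29.2),np.float64(-0.0),0,0,np.float64(0.118),0],[np.float64(0.5),np.float64(29.3),np.float64(-0.0),0,0,np.float64(0.118),0],[np.float64(4.0),np.float64(29.1),np.float64(-0.0),0,0,np.float64(0.118),0],[np.float64(7.3),np.float64(28.4),np.float64(-0.0),0,0,np.float64(0.118),0]]
[[np.float64(10.6),np.float64(27.3),np.float64(-0.0),0,0,np.float64(0.118),0],[np.float64(13.8),np.float64(25.9),np.float64(-0.1),0,0,np.float64(0.118),0],[np.float64(16.7),np.float64(24.1),np.float64(-0.0),0,0,np.float64(0.118),0],[np.float64(19.5),np.float64(21.9),np.float64(-0.1),0,0,np.float64(0.118),0],[np.float64(21.9),np.float64(19.5),np.float64(-0.0),0,0,np.float64(0.118),0],[np.float64(24.1),np.float64(16.8),np.float64(-0.1),0,0,np.float64(0.118),0],[np.float64(25.9),np.float64(13.8),np.float64(-0.0),0,0,np.float64(0.118),0],[np.float64(27.3),np.float64(10.7),np.float64(-0.1),0,0,np.float64(0.118),0],[np.float64(28.4),np.float64(7.4),np.float64(-0.0),0,0,np.float64(0.118),0],[np.float64(29.0),np.float64(4.0),np.float64(-0.1),0,0,np.float64(0.118),0]]
[[np.float64(29.3),np.float64(0.6),np.float64(-0.0),0,0,np.float64(0.118),0],[np.float64(29.2),np.float64(-2.9),np.float64(-0.1),0,0,np.float64(0.118),0],[np.float64(28.7),np.float64(-6.2),np.float64(-0.0),0,0,np.float64(0.118),0],[np.float64(27.7),np.float64(-9.6),np.float64(-0.1),0,0,np.float64(0.118),0]]
end [ 0.49297288 -0.07996971  0.2000132 ] -94.82094099783772
```

carry_out(
  plan=[
    [[-21, 20, 0, 0, 0, 0.118, 0], [-19, 23, 0, 0, 0, 0.118, 0], [-16, 25, 0, 0, 0, 0.118, 0], [-13, 26, 0, 0, 0, 0.118, 0], [-10, 28, 0, 0, 0, 0.118, 0], [-6, 29, 0, 0, 0, 0.118, 0], [-3, 29, 0, 0, 0, 0.118, 0], [0, 29, 0, 0, 0, 0.118, 0], [4, 29, 0, 0, 0, 0.118, 0], [7, 28, 0, 0, 0, 0.118, 0]],
  ],
)

```text
t: 1.15
tcp_pos: [0.3449, 0.3021, 0.1999]
tool_rot: [-3.142, 0.0, -0.008]
wrist_force: [0.2, -0.4, -0.2]
grip_width: 0.0878
```

carry_out(
  plan=[
    [[11, 27, 0, 0, 0, 0.118, 0], [14, 26, 0, 0, 0, 0.118, 0], [17, 24, 0, 0, 0, 0.118, 0], [19, 22, 0, 0, 0, 0.118, 0], [22, 20, 0, 0, 0, 0.118, 0], [24, 17, 0, 0, 0, 0.118, 0], [26, 14, 0, 0, 0, 0.118, 0], [27, 11, 0, 0, 0, 0.118, 0], [28, 7, 0, 0, 0, 0.118, 0], [29, 4, 0, 0, 0, 0.118, 0]],
  ],
)

```text
t: 2.15
tcp_pos: [0.4502, 0.0288, 0.2]
tool_rot: [-3.141, 0.0, -1.188]
wrist_force: [-0.1, 1.0, -0.1]
grip_width: 0.0882
```

carry_out(
  plan=[
    [[29, 1, 0, 0, 0, 0.118, 0], [29, -3, 0, 0, 0, 0.118, 0], [29, -6, 0, 0, 0, 0.118, 0], [28, -10, 0, 0, 0, 0.12, 0], [0, 0, 0, 0, 0, 0, 0]],
  ],
)

```text
t: 2.65
tcp_pos: [0.4926, -0.0837, 0.2001]
tool_rot: [-3.141, -0.002, -1.665]
wrist_force: [-0.1, 1.2, 0.5]
grip_width: 0.0877
```

```bash
sed -i "s/r=\[round/r=[1.0*round/; s/rows.append(r)/r=[float(v) for v in r]; rows.append(r)/" h.py
python3 - <<'E'
from h import *
snap('wrist','w1'); snap('top','t1')
s=ctrl.read_state(); print(s['t'],s['tcp_pos'],s['tool_rot'],s['q'])
E
```

```text
2.75 [ 0.4916582  -0.08010065  0.19959693] [ 3.14065187e+00 -2.57607590e-04 -1.65679574e+00] [-0.58771624  0.22903192  0.77722082  1.93462714 -0.18414249  1.05059675
 -1.38805383]
```

View pics/w1.png

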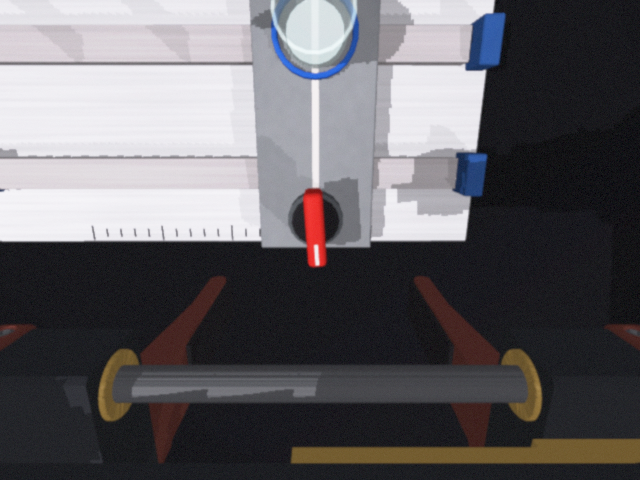

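The knob bar runs from (313,190) to (317,266), nearly square to the jaws. I use this view to refine the knob's position.

Run:
```python
from h import *
w=load('w1');t=load('t1');s=load('scene0');t0=load('top0')
hsv=cv2.cvtColor(w['pixels'],cv2.COLOR_RGB2HSV)
m=cv2.inRange(hsv,(0,170,100),(4,255,255))|cv2.inRange(hsv,(175,170,100),(180,255,255)); m[285:]=0
p=np.argwhere(m)[:,::-1]; print(p.min(0),p.max(0),p.mean(0))
for z in (.102,): print([np.round(onz(w,u,v,z),4) for u,v in ((313,190),(317.5,266))])
print('tri near end', tri([(w,317.5,266),(t0,352.9,277.9),(s,259.7,216)]))
st=ctrl.read_state()
print('tcp down',[np.round(proj(w,[*st['tcp_pos'][:2],z])) for z in (.102,.087)], 'pred knob',proj(w,[.493,-.08,.102]))
print('cam',-w['R'].T@w['t'])
# ring
print('ring wrist',onz(w,315.5,36,.051), 'line', onz(w,315.5,185,.043),onz(w,315.5,80,.043))
```

```text
[303 189] [326 267] [314.25056096 225.21615557]
[array([ 0.5278, -0.0819,  0.102 ]), array([ 0.4632, -0.0791,  0.102 ])]
tri near end (array([ 0.46293889, -0.07781232,  0.09989779]), [np.float64(0.0013594957742440845), np.float64(0.001126473061384055), np.float64(0.00247763640834634)])
tcp down [array([315., 234.]), array([315., 229.])] pred knob [314.997173   232.14811063]
cam [ 0.5713375  -0.09110088  0.3848186 ]
ring wrist [ 0.64796587 -0.09532238  0.051     ] line [ 0.52321827 -0.08282193  0.043     ] [ 0.61532701 -0.09199149  0.043     ]
```

carry_out(
  plan=[
    [[0, -3, 20, 0, 0, 0, 0], [0, 0, 25, 0, 0, 0, 0], [0, 0, 25, 0, 0, 0, 0], [0, 0, 20, 0, 0, 0, 0], [0, 0, 14, 0, 0, 0, 0], [0, 0, 7, 0, 0, 0, 0], [0, 0, 0, 0, 0, 0, 0], [0, 0, 0, 0, 0, 0, 0]],
  ],
)

```text
t: 3.55
tcp_pos: [0.4955, -0.0801, 0.0896]
tool_rot: [-3.141, 0.0, -1.656]
wrist_force: [0.2, 0.4, 0.3]
grip_width: 0.0879
```

carry_out(
  plan=[
    [[0, 0, 0, 0, 0, 0, 120], [0, 0, 0, 0, 0, 0, 160], [0, 0, 0, 0, 0, 0, 200], [0, 0, 0, 0, 0, 0, 220], [0, 0, 0, 0, 0, 0, 230], [0, 0, 0, 0, 0, 0, 240], [0, 0, 0, 0, 0, 0, 240]],
  ],
  newtons=40,
)

```text
t: 4.25
tcp_pos: [0.495, -0.0802, 0.0889]
tool_rot: [3.142, 0.0, -1.657]
wrist_force: [-0.7, -0.6, -0.1]
grip_width: 0.0351
```

Run:
```python
from h import *
s=ctrl.read_state()
for k in s: print(k,np.round(s[k],4))
snap('wrist','w2')
```

```text
t 4.25
q [-0.4862  0.3977  0.6965  2.0443 -0.348   0.8164 -1.2428]
joint_vel [ 0.0007  0.0008  0.0006  0.0017 -0.0004  0.0011 -0.0008]
joint_torque [-3.10000e-03 -4.21209e+01  7.74620e+00 -2.21016e+01 -1.64000e-02
 -6.23000e-02 -4.00000e-04]
tcp_pos [ 0.495  -0.0802  0.0889]
tool_rot [ 3.1416  0.     -1.657 ]
wrist_force [-0.6849 -0.5744 -0.0828]
wrist_torque [0.0318 0.119  0.0305]
grip_width 0.0351
```

View pics/w2.png

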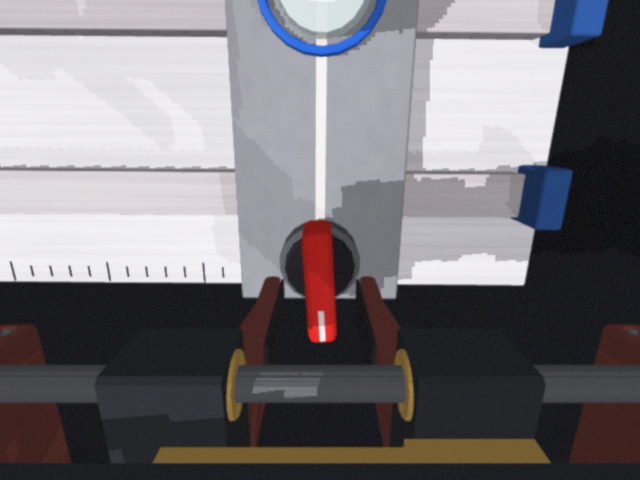

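The bar (318,280) is centred between the closing fingers, so I finish closing.

carry_out(
  plan=[
    [[0, 0, 0, 0, 0, 0, 255], [0, 0, 0, 0, 0, 0, 255], [0, 0, 0, 0, 0, 0, 255], [0, 0, 0, 0, 0, 0, 255], [0, 0, 0, 0, 0, 0, 255]],
  ],
  newtons=40,
)

```text
t: 4.8
tcp_pos: [0.495, -0.0802, 0.0889]
tool_rot: [3.142, -0.0, -1.657]
wrist_force: [0.2, 0.2, -0.5]
grip_width: 0.0006
```

The opening reads 0.6 mm, so the jaws closed without the bar. I look before doing anything else.

Run:
```python
from h import *
snap('wrist','w3');c=snap('scene','s3');c2=snap('top','t3')
a=c['pixels'][170:330,170:410,::-1]; cv2.imwrite('pics/sc3.png',cv2.resize(a,None,fx=3.3,fy=3.3,interpolation=cv2.INTER_CUBIC))
```

```text
(no output)
```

View pics/w3.png

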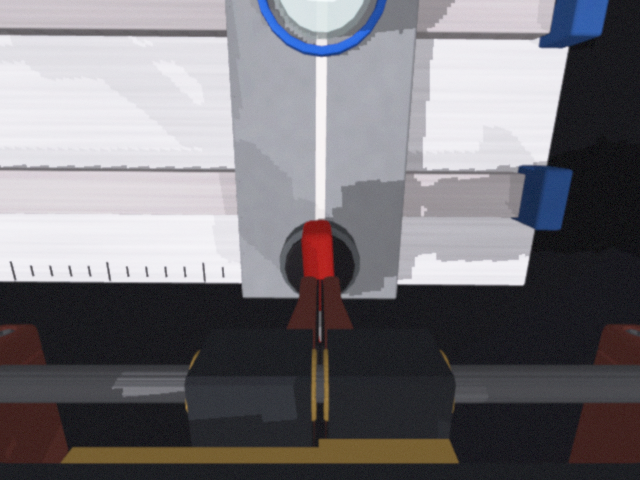

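View pics/sc3.png

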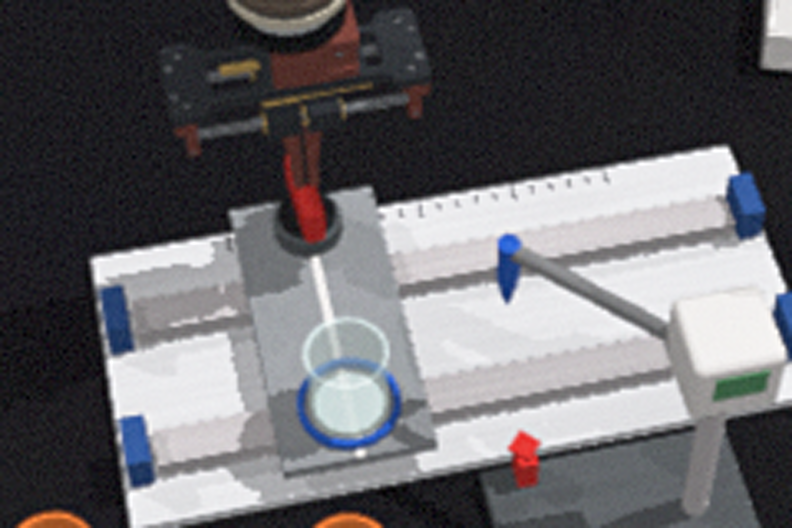

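Run:
```python
from h import *
w=load('w3');s=load('s3');t=load('t3')
print(w['K'][0],w['K'][1]); C=-w['R'].T@w['t'];print(C, w['R'])
for z in (.072,.089,.102,.11,.12): print(z,proj(w,[.495,-.0802,z]),proj(s,[.495,-.0802,z]),proj(t,[.495,-.0802,z]))
print('depth',w['K'][0,0]*.088/188)
a=s['pixels'][200:260,230:300,::-1]; cv2.imwrite('pics/z3.png',cv2.resize(a,None,fx=9,fy=9,interpolation=cv2.INTER_NEAREST))
```

```text
[356.79231667   0.         319.57740239] [  0.         356.79231667 238.65560962]
[ 0.57393222 -0.08731356  0.27358305] [[-0.08767458 -0.99614833 -0.00129317]
 [-0.954097    0.08360014  0.28759335]
 [-0.28637752  0.02644843 -0.95775174]]
0.072 [319.73421569 268.29159482] [261.8889396  233.07615306] [352.41553988 264.5863001 ]
0.089 [319.70770731 279.4497542 ] [261.52602278 228.74927987] [352.84416767 264.54577173]
0.102 [319.68432364 289.2926289 ] [261.24405188 225.38748382] [353.17945941 264.51406863]
0.11 [319.668321   296.02861451] [261.06857697 223.29538549] [353.38912578 264.49424388]
0.12 [319.64628782 305.30302656] [260.84710438 220.65488014] [353.65486561 264.46911718]
depth 0.16700916950431394
```

View pics/z3.png

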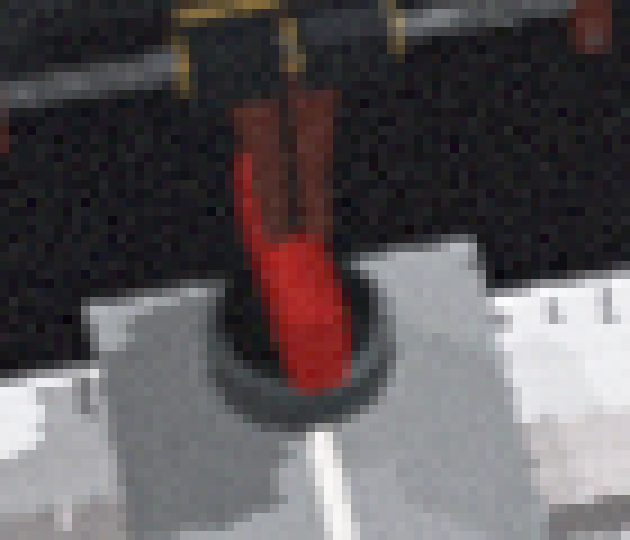

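Run:
```python
from h import *
w=load('w3');s=load('s3');t=load('t3')
a=w['pixels'][200:350,260:380,::-1]; cv2.imwrite('pics/z3w.png',cv2.resize(a,None,fx=4,fy=4,interpolation=cv2.INTER_NEAREST))
a=t['pixels'][230:310,300:400,::-1]; cv2.imwrite('pics/z3t.png',cv2.resize(a,None,fx=7,fy=7,interpolation=cv2.INTER_NEAREST))
print(tri([(w,320,278),(s,230+290/9,200+236/9)]))
st=ctrl.read_state();print(st['wrist_force'],st['wrist_torque'],st['grip_width'],st['tcp_pos'])
```

```text
(array([ 0.50570426, -0.080796  ,  0.11180134]), [np.float64(0.0005286484330920435), np.float64(0.0005286484330920199)])
[0.23511624 0.45493991 0.43581589] [ 0.01694257  0.14418906 -0.01919768] 0.00046194413358042336 [ 0.49501452 -0.0801771   0.08893508]
```

View pics/z3w.png

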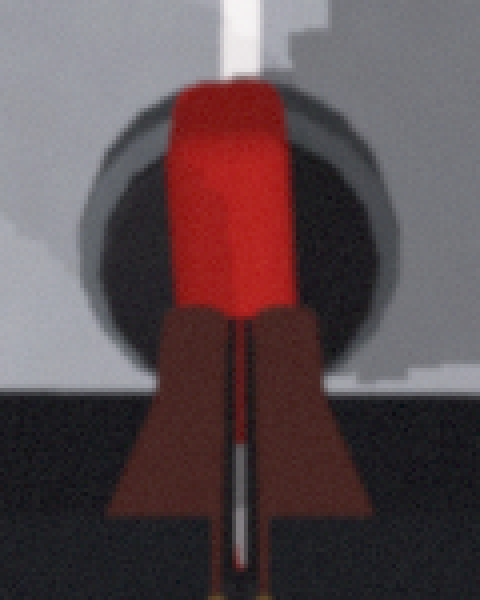

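View pics/z3t.png

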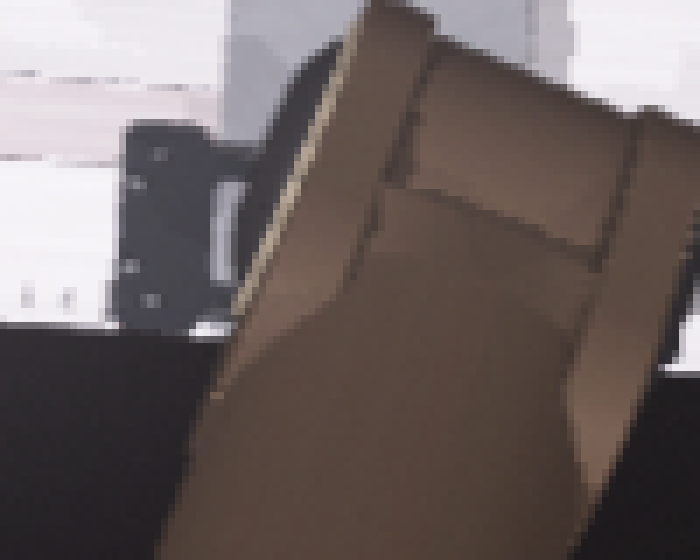

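The fingertips triangulate to about 0.112 m, with their front edge at x≈0.505. That is 40 mm higher than the stated geometry gives, and the bar shows through the gap below them. So the jaws closed above the bar and touched nothing. I trust the cameras, reopen and go about 36 mm lower, watching the force.

carry_out(
  plan=[
    [[0, 0, 0, 0, 0, 0, 100], [0, 0, 0, 0, 0, 0, 100], [0, 0, 0, 0, 0, 0, 100], [0, 0, 0, 0, 0, 0, 100], [0, 0, 0, 0, 0, 0, 100], [0, 0, 5, 0, 0, 0, 100], [0, 0, 0, 0, 0, 0, 100]],
  ],
)

```text
t: 5.65
tcp_pos: [0.4946, -0.0801, 0.0833]
tool_rot: [3.141, -0.0, -1.657]
wrist_force: [-0.5, 0.0, -0.8]
grip_width: 0.0519
```

carry_out(
  plan=[
    [[0, 0, 5, 0, 0, 0, 100], [0, 0, 5, 0, 0, 0, 100], [0, 0, 5, 0, 0, 0, 100], [0, 0, 0, 0, 0, 0, 100]],
  ],
)

```text
t: 6.05
tcp_pos: [0.4945, -0.0801, 0.0681]
tool_rot: [3.14, -0.0, -1.657]
wrist_force: [0.4, -0.8, 0.1]
grip_width: 0.0536
```

Run:
```python
from h import *
w=snap('wrist','w4');s=snap('scene','s4')
a=s['pixels'][190:270,220:310,::-1]; A=cv2.resize(a,None,fx=5,fy=5,interpolation=cv2.INTER_NEAREST)
b=w['pixels'][180:380,240:400,::-1]; B=cv2.resize(b,(320,400),interpolation=cv2.INTER_NEAREST)
cv2.imwrite('pics/z4.png',np.hstack([A,B]))
```

```text
(no output)
```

View pics/z4.png

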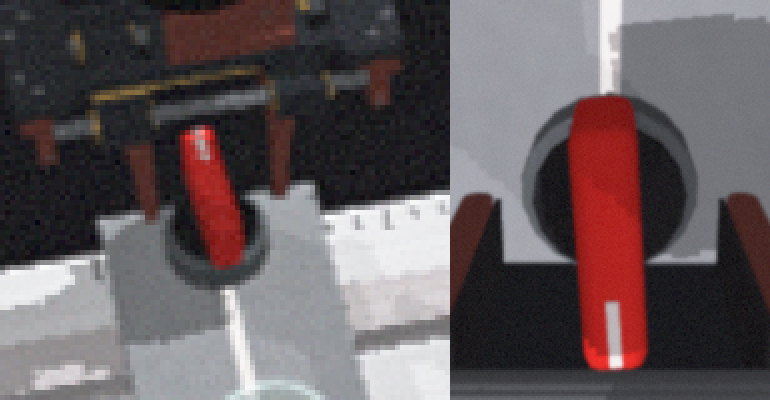

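The fingers straddle the bar evenly, at image columns 500 and 718 with the bar at 610. I descend 15 mm more and close.

carry_out(
  plan=[
    [[0, 0, 5, 0, 0, 0, 100], [0, 0, 5, 0, 0, 0, 100], [0, 0, 5, 0, 0, 0, 100], [0, 0, 0, 0, 0, 0, 100], [0, 0, 0, 0, 0, 0, 255], [0, 0, 0, 0, 0, 0, 255], [0, 0, 0, 0, 0, 0, 255], [0, 0, 0, 0, 0, 0, 255], [0, 0, 0, 0, 0, 0, 255], [0, 0, 0, 0, 0, 0, 255]],
  ],
  newtons=40,
)

```text
t: 7.15
tcp_pos: [0.4952, -0.0798, 0.054]
tool_rot: [-3.141, 0.0, -1.656]
wrist_force: [-0.5, 1.8, 0.8]
grip_width: 0.0159
```

Run:
```python
from h import *
s=ctrl.read_state()
for k in ('t','q','wrist_torque','wrist_force'): print(k,np.round(s[k],3))
w=snap('wrist','w5');s=load('s4')
b=w['pixels'][180:380,200:440,::-1]; B=cv2.resize(b,None,fx=3,fy=3,interpolation=cv2.INTER_NEAREST)
cv2.imwrite('pics/z5.png',B)
```

```text
t 7.15
q [-0.447  0.453  0.653  2.07  -0.405  0.744 -1.195]
wrist_torque [0.355 0.124 0.158]
wrist_force [-0.46   1.756  0.812]
```

View pics/z5.png

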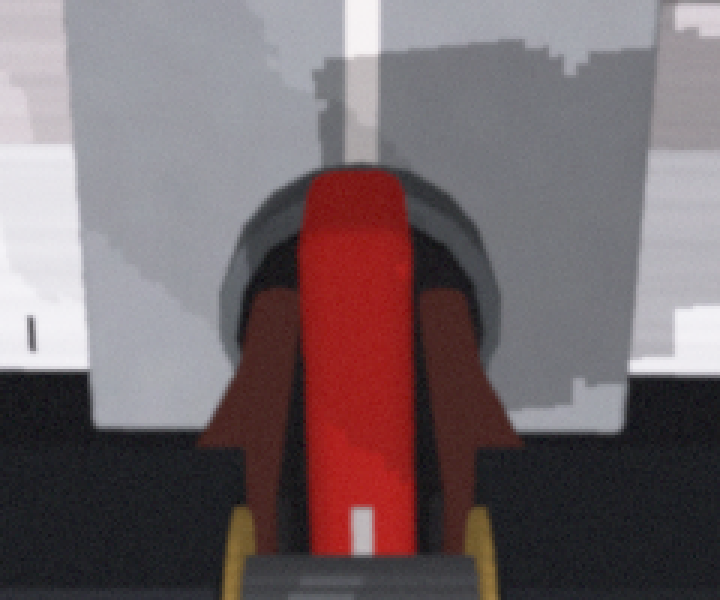

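Gripped at 15.9 mm. I loosen anticlockwise from above, which is negative about tool z.

carry_out(
  plan=[
    [[0, 0, 0, 0, 0, -0.05, 255], [0, 0, 0, 0, 0, -0.1, 255], [0, 0, 0, 0, 0, -0.1, 255], [0, 0, 0, 0, 0, -0.1, 255], [0, 0, 0, 0, 0, -0.1, 255], [0, 0, 0, 0, 0, -0.1, 255], [0, 0, 0, 0, 0, -0.1, 255], [0, 0, 0, 0, 0, -0.1, 255], [0, 0, 0, 0, 0, 0, 255]],
  ],
  newtons=50,
)

```text
t: 8.1
tcp_pos: [0.4949, -0.0791, 0.0541]
tool_rot: [-3.141, 0.001, -0.905]
wrist_force: [-1.1, 4.5, 3.6]
grip_width: 0.016
```

Run:
```python
from h import *
s=ctrl.read_state()
for k in ('t','q','wrist_torque','wrist_force'): print(k,np.round(s[k],3))
w=snap('wrist','w6')
cv2.imwrite('pics/z6.png',w['pixels'][:,:,::-1])
```

```text
t 8.1
q [-0.296  0.415  0.452  2.061 -0.272  0.722 -0.577]
wrist_torque [1.661 0.14  0.187]
wrist_force [-1.109  4.542  3.592]
```

View pics/z6.png

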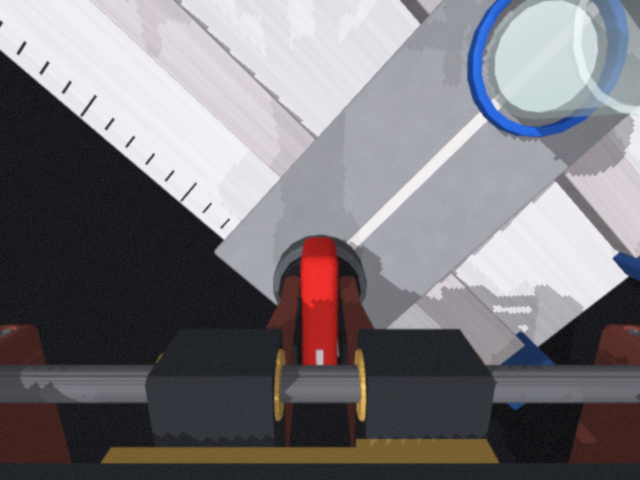

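The bar turns with the jaws, in line with them, while the carriage's white line is now about 45° round in the view. I carry on.

carry_out(
  plan=[
    [[0, 0, 0, 0, 0, -0.1, 255], [0, 0, 0, 0, 0, -0.1, 255], [0, 0, 0, 0, 0, -0.1, 255], [0, 0, 0, 0, 0, -0.1, 255], [0, 0, 0, 0, 0, -0.1, 255], [0, 0, 0, 0, 0, -0.1, 255], [0, 0, 0, 0, 0, -0.1, 255], [0, 0, 0, 0, 0, -0.05, 255], [0, 0, 0, 0, 0, -0.03, 255], [0, 0, 0, 0, 0, 0, 255]],
  ],
)

```text
t: 9.15
tcp_pos: [0.4934, -0.0798, 0.0541]
tool_rot: [-3.141, 0.003, -0.13]
wrist_force: [-6.7, 2.7, 10.1]
grip_width: 0.0154
```

Run:
```python
from h import *
s=ctrl.read_state()
for k in ('t','q','wrist_torque','wrist_force'): print(k,np.round(s[k],3))
w=snap('wrist','w7')
```

```text
t 9.15
q [-0.14   0.394  0.254  2.052 -0.149  0.715  0.079]
wrist_torque [1.258 1.458 0.041]
wrist_force [-6.696  2.705 10.109]
```

View pics/w7.png

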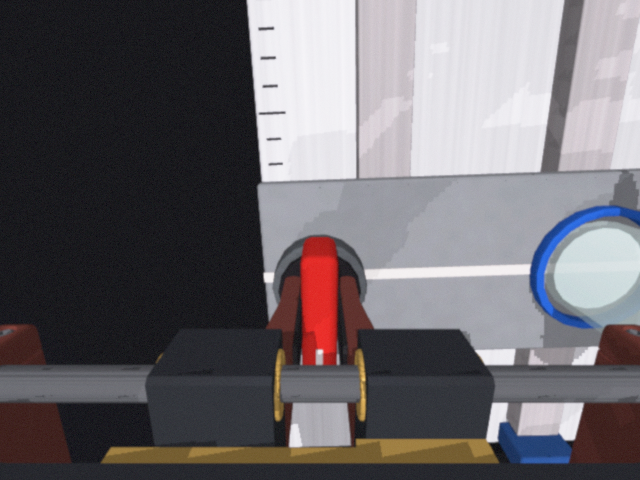

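carry_out(
  plan=[
    [[0, 0, -1, 0, 0, -0.03, 255], [0, 0, 0, 0, 0, -0.03, 255], [0, 0, 0, 0, 0, -0.02, 255], [0, 0, 0, 0, 0, 0, 255], [0, 0, 0, 0, 0, 0, 255]],
  ],
)

```text
t: 9.7
tcp_pos: [0.4932, -0.08, 0.0542]
tool_rot: [-3.141, 0.004, -0.05]
wrist_force: [-5.0, 3.6, -0.5]
grip_width: 0.016
```

carry_out(
  plan=[
    [[0, -2, 0, 0, 0, 0, 255], [0, -4, 0, 0, 0, 0, 255], [0, -6, 0, 0, 0, 0, 255], [0.5, -8, 0, 0, 0, 0, 255], [0, -8, 0, 0, 0, 0, 255], [0.5, -8, 0, 0, 0, 0, 255], [0, -6, 0, 0, 0, 0, 255], [0, -4, 0, 0, 0, 0, 255], [0, -2, 0, 0, 0, 0, 255], [0, 0, 0, 0, 0, 0, 255]],
  ],
)

```text
t: 10.7
tcp_pos: [0.4978, -0.0316, 0.0543]
tool_rot: [-3.141, 0.001, -0.047]
wrist_force: [-2.4, 1.2, -17.7]
grip_width: 0.0156
```

Run:
```python
from h import *
s=ctrl.read_state()
for k in ('t','q','wrist_torque','wrist_force','tool_rot'): print(k,np.round(s[k],3))
c=snap('scene','s8');w=snap('wrist','w8')
a=c['pixels'][190:350,190:430,::-1]; cv2.imwrite('pics/sc8.png',cv2.resize(a,None,fx=3.3,fy=3.3,interpolation=cv2.INTER_CUBIC))
```

```text
t 10.7
q [-0.214  0.39   0.224  2.055 -0.13   0.711  0.046]
wrist_torque [ 0.656  0.318 -0.64 ]
wrist_force [ -2.426   1.249 -17.72 ]
tool_rot [-3.141e+00  1.000e-03 -4.700e-02]
```

View pics/sc8.png

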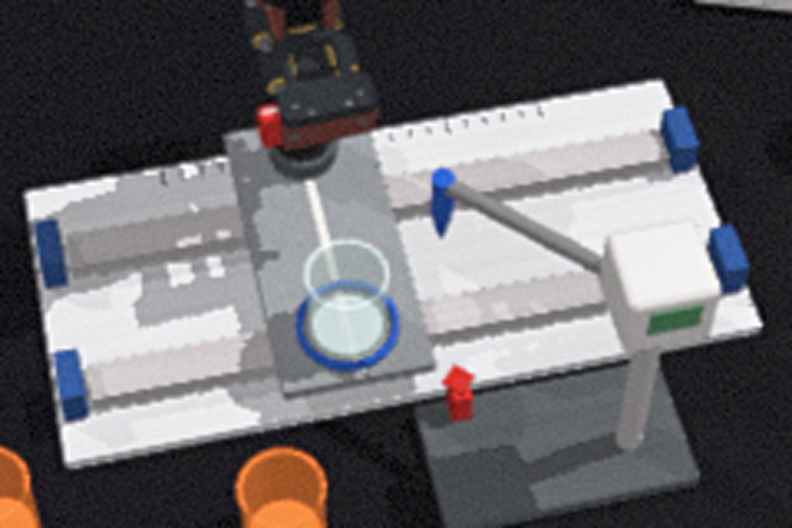

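View pics/w8.png

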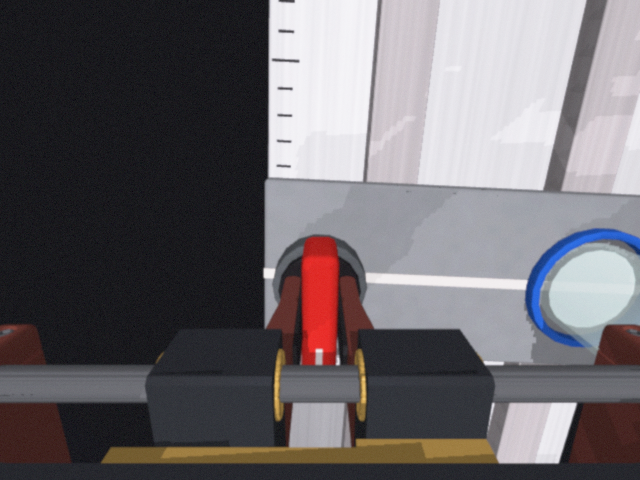

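The carriage follows with the beaker standing upright. Next I measure what is left to go.

```bash
cat >> h.py <<'E'
Y=np.array([.0919,.9958]); X=np.array([.9958,-.0919])
def ringc(c,z=.047,box=None):
    hsv=cv2.cvtColor(c['pixels'],cv2.COLOR_RGB2HSV); m=cv2.inRange(hsv,(100,120,50),(130,255,255))
    cs,_=cv2.findContours(m,cv2.RETR_EXTERNAL,cv2.CHAIN_APPROX_NONE); out=[]
    for k in cs:
        x,y,w,h=cv2.boundingRect(k)
        if box and not(box[0]<x<box[1] and box[2]<y<box[3]): continue
        if len(k)>50 and w>20:
            e=cv2.fitEllipse(cv2.convexHull(k)); out.append((np.round(e[0],2),np.round(e[1],1),np.round(onz(c,*e[0],z),4)))
    return out
E
python3 - <<'E'
from h import *
for f in ('scene0','s8'):
    c=load(f); r=ringc(c,box=(220,350,240,320)); print(f,r)
    sc=lambda u,v:(c,190+u/3.3,190+v/3.3)
    tip=onz(*sc(441,234),.135)[:2]
    if r: print('to go',(tip-r[-1][2][:2])@Y, 'lateral',(tip-r[-1][2][:2])@X)
c=load('top0'); print(ringc(c,box=(330,370,180,230)))
E
```

```text
scene0 [(array([275.27, 291.83]), array([27.3, 31. ]), array([ 0.6523, -0.0935,  0.047 ]))]
to go 0.11336182620089554 lateral -0.0003177273839388163
s8 [(array([294.79, 288.21]), array([26.6, 31.2]), array([ 0.6569, -0.0474,  0.047 ]))]
to go 0.06703270620089552 lateral -0.0006618173839388642
[(array([356.01, 202.75]), array([28.1, 28.6]), array([ 0.6516, -0.0945,  0.047 ]))]
```

carry_out(
  plan=[
    [[0, -3, 1.5, 0, 0, 0.01, 255], [0.5, -5, 0, 0, 0, 0, 255], [0.5, -8, 0, 0, 0, 0, 255], [0.5, -9, 0, 0, 0, 0, 255], [0.5, -9, 0, 0, 0, 0, 255], [0.5, -9, 0, 0, 0, 0, 255], [0.5, -8, 0, 0, 0, 0, 255], [0, -5, 0, 0, 0, 0, 255], [0, -2, 0, 0, 0, 0, 255], [0, 0, 0, 0, 0, 0, 255]],
  ],
)

```text
t: 11.8
tcp_pos: [0.5033, 0.0261, 0.0542]
tool_rot: [-3.141, 0.002, -0.056]
wrist_force: [-9.6, 0.7, -1.0]
grip_width: 0.016
```

Run:
```python
from h import *
s=ctrl.read_state()
for k in ('t','wrist_torque','wrist_force','tool_rot'): print(k,np.round(s[k],3))
c=snap('scene','s9');t=snap('top','t9');w=snap('wrist','w9')
a=c['pixels'][220:340,230:400,::-1]; cv2.imwrite('pics/sc9.png',cv2.resize(a,None,fx=4.7,fy=4.7,interpolation=cv2.INTER_CUBIC))
a=t['pixels'][140:290,250:410,::-1]; cv2.imwrite('pics/tc9.png',cv2.resize(a,None,fx=4,fy=4,interpolation=cv2.INTER_CUBIC))
print(ringc(c,box=(220,380,240,320)),ringc(t,box=(290,370,180,230)))
```

```text
t 11.8
wrist_torque [ 0.743  2.13  -0.341]
wrist_force [-9.627  0.685 -0.996]
tool_rot [-3.141e+00  2.000e-03 -5.600e-02]
[(array([318.94, 283.75]), array([26.4, 30.8]), array([0.6626, 0.0102, 0.047 ]))] [(array([315.09, 199.75]), array([28.1, 28.6]), array([0.6612, 0.0092, 0.047 ]))]
```

View pics/sc9.png

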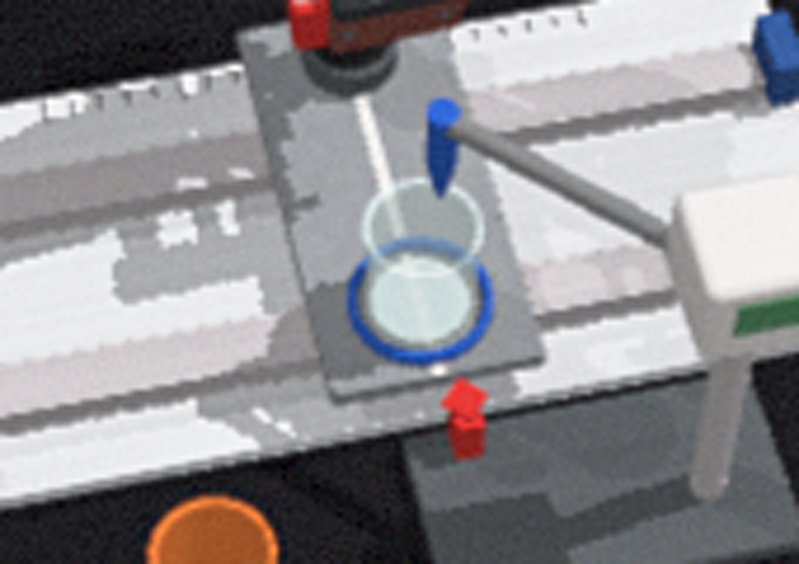

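View pics/tc9.png

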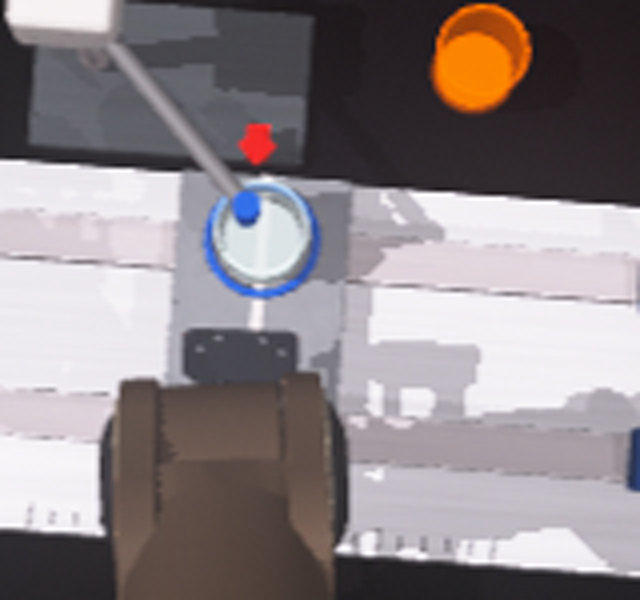

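View pics/w9.png

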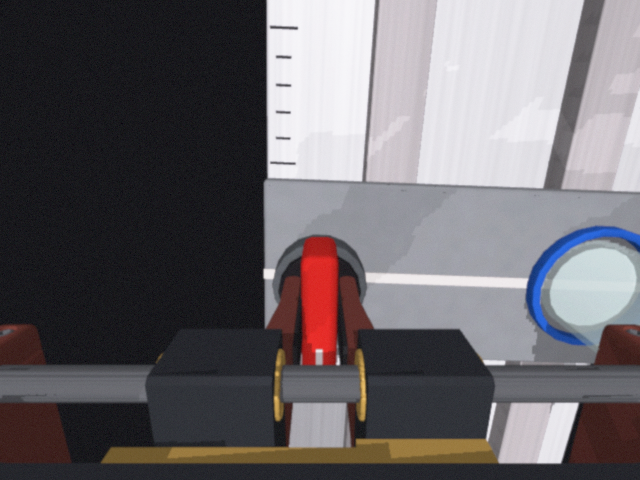

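Run:
```python
from h import *
s=load('s9');t=load('t9')
S=lambda u,v:(s,230+u/4.7,220+v/4.7); T=lambda u,v:(t,250+u/4,140+v/4)
print('apex tri',tri([T(257,166),S(461,380)]),tri([T(257,166),S(463,412)]))
for n,c in (('s',s),('t',t)):
    hsv=cv2.cvtColor(c['pixels'],cv2.COLOR_RGB2HSV); m=cv2.inRange(hsv,(0,150,60),(5,255,255))|cv2.inRange(hsv,(175,150,60),(180,255,255))
    k,l,st,ce=cv2.connectedComponentsWithStats(m)
    for i in range(1,k):
        if st[i,4]>30: print(n,'red',st[i],ce[i])
Z=.037
for nm,c,pt,ln,kn in (('s',s,S(465,398),S(438,370),S(361,98)),('t',t,T(257,145),T(262,178),T(259,320))):
    p=onz(*pt,Z)[:2]; a=onz(*ln,.043)[:2]; b=onz(*kn,.043)[:2]; d=a-b
    print(nm,'ptr',p@Y,'line far',a@Y,'line near',b@Y,'ang',np.degrees(np.arctan2(d[1],d[0])))
    r=ringc(c,box=(290,370,180,320))[-1][2][:2]; print('  ring',r@Y)
print('tip s',onz(*S(441,196),.135)[:2]@Y,'t',[onz(*T(245,207),z)[:2]@Y for z in (.135,.195,.203)])
print('tip top s (441,108)',[onz(*S(441,108),z)[:2]@Y for z in (.195,.203)], tri([T(245,207),S(441,110)]))
```

```text
apex tri (array([0.7096594 , 0.01333146, 0.04164185]), [np.float64(0.0030237665786677663), np.float64(0.0030237665786677884)]) (array([0.71360394, 0.01364984, 0.01746919]), [np.float64(0.0032079145392330728), np.float64(0.0032079145392331166)])
s red [291 218   9  12  80] [295.3 224.3]
s red [324 301   9  16 107] [328.6635514  308.64485981]
t red [310 171   9  10  64] [314.09375  175.359375]
s ptr 0.08170699826852133 line far 0.07159285556324306 line near 0.07249193326684054 ang -5.571489432013404
  ring 0.07105009999999999
t ptr 0.07662440825411272 line far 0.07177282894370987 line near 0.06705863617050814 ang -2.2961886249555765
  ring 0.06992564
tip s 0.08009785251193635 t [np.float64(0.07892391854038387), np.float64(0.07743272194039677), np.float64(0.07723389572706515)]
tip top s (441,108) [np.float64(0.08016950025186177), np.float64(0.07848816887009177)] (array([0.66064185, 0.01762228, 0.1983714 ]), [np.float64(0.0009328661834536052), np.float64(0.0009328661834535034)])
```

Estimates of the distance to go spread over 5–10 mm and centre near 8 mm. I move 8 mm, then let go and check the alignment with the wrist camera, standing in the plane of the white line.

carry_out(
  plan=[
    [[0.5, -3, 0, 0, 0, 0, 255], [0, -3, 0, 0, 0, 0, 255], [0, -2, 0, 0, 0, 0, 255], [0, 0, 0, 0, 0, 0, 255], [0, 0, 0, 0, 0, 0, 100], [0, 0, 0, 0, 0, 0, 100], [0, 0, 0, 0, 0, 0, 100], [0, 0, 0, 0, 0, 0, 100], [0, 0, 0, 0, 0, 0, 100]],
  ],
)

```text
t: 12.85
tcp_pos: [0.5063, 0.0335, 0.0539]
tool_rot: [-3.141, -0.002, -0.057]
wrist_force: [-0.4, -0.8, -1.1]
grip_width: 0.0511
```

Run:
```python
from h import *
s=ctrl.read_state(); print(s['tcp_pos'],s['tool_rot'],s['grip_width'],s['wrist_force'])
```

```text
[0.5063199  0.03346517 0.05390699] [-3.14132782e+00 -1.53602739e-03 -5.68038170e-02] 0.051101570996735984 [-0.43633538 -0.82133784 -1.13333698]
```

carry_out(
  plan=[
    [[0, 0, -25, 0, 0, 0, 100], [0, 0, -40, 0, 0, 0, 100], [0, 0, -40, 0, 0, 0.1, 100], [0, 0, -30, 0, 0, 0.14, 100], [0, 0, -30, 0, 0, 0.14, 100], [0, 0, -30, 0, 0, 0.14, 100], [0, 0, -30, 0, 0, 0.14, 100], [0, 0, -25, 0, 0, 0.14, 100], [0, 0, 0, 0, 0, 0.14, 100], [0, 0, 0, 0, 0, 0.14, 100]],
  ],
)

```text
t: 13.85
tcp_pos: [0.5061, 0.0334, 0.3046]
tool_rot: [-3.139, -0.0, -1.143]
wrist_force: [0.4, -0.1, 0.2]
grip_width: 0.0534
```

carry_out(
  plan=[
    [[0, 0, 0, 0, 0, 0.14, 100], [0, 0, 0, 0, 0, 0.14, 100], [0, 0, 0, 0, 0, 0.14, 100], [0, 0, 0, 0, 0, 0.1, 100], [0, 0, 0, 0, 0, 0, 100]],
  ],
)

```text
t: 14.35
tcp_pos: [0.5056, 0.0333, 0.3035]
tool_rot: [-3.141, 0.0, -1.658]
wrist_force: [0.1, 0.9, 0.5]
grip_width: 0.0533
```

Run:
```python
from h import *
s=ctrl.read_state(); print(s['t'],s['tcp_pos'],s['tool_rot'],s['grip_width'])
w=snap('wrist','w10'); t=snap('top','t10'); c=snap('scene','s10')
cv2.imwrite('pics/w10b.png',cv2.resize(w['pixels'][:300,170:470,::-1],(600,600),interpolation=cv2.INTER_CUBIC))
a=c['pixels'][220:340,230:400,::-1]; cv2.imwrite('pics/sc10.png',cv2.resize(a,None,fx=4.7,fy=4.7,interpolation=cv2.INTER_CUBIC))
```

```text
14.35 [0.50560024 0.03334768 0.30354292] [-3.14119342e+00  2.45654638e-05 -1.65832235e+00] 0.05333283851352562
```

View pics/w10b.png

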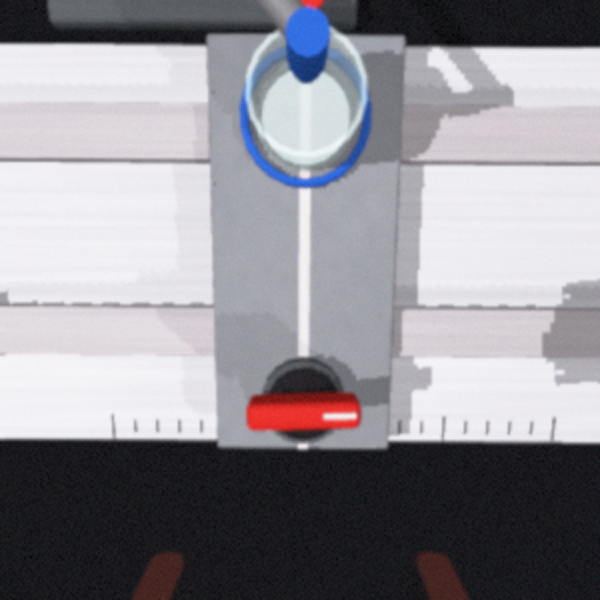

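View pics/sc10.png

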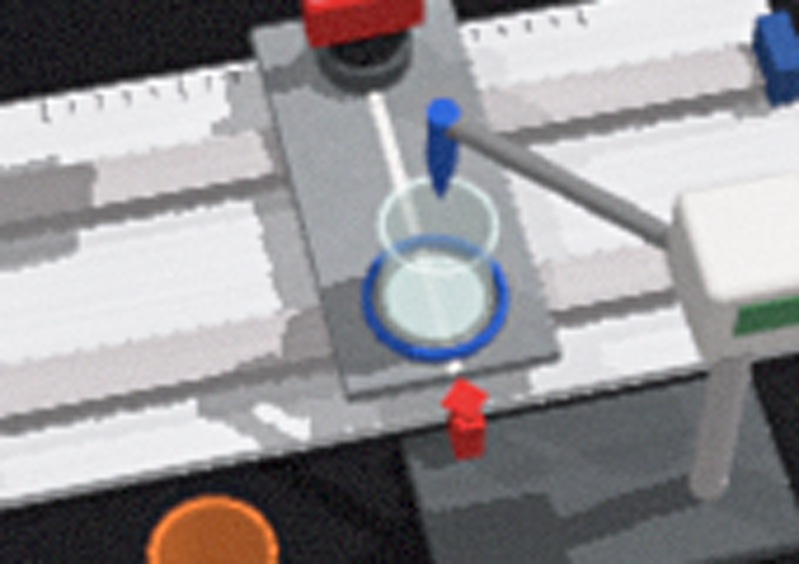

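Run:
```python
from h import *
w=load('w10');s=load('s10');t=load('t10')
W=lambda u,v:(w,170+u/2,v/2); S=lambda u,v:(s,230+u/4.7,220+v/4.7)
print('cam.Y',(-w['R'].T@w['t'])[:2]@Y)
print('line',[ (onz(*W(u,v),.043)[:2]@Y).round(4) for u,v in ((303,345),(305,190),(303,447))])
print('knobline angle',np.degrees(np.arctan2(*(onz(*W(305,190),.043)-onz(*W(303,447),.043))[1::-1])))
print('tip',[ (onz(*W(u,v),.135)).round(4) for u,v in ((308,80),)], onz(*W(308,80),.135)[:2]@Y, 'tip top',onz(*W(309,25),.2)[:2]@Y)
print('ring W',(onz(*W(306,122),.047)).round(4), onz(*W(306,122),.047)[:2]@Y)
print('ptr bottom', onz(*W(313,3),.03)[:2]@Y)
print('ring s',[r[2]@np.r_[Y,0] for r in ringc(s,box=(290,370,180,320))],'t',[(r[2],r[2]@np.r_[Y,0]) for r in ringc(t,box=(280,370,180,230))])
print('bed edges',[np.degrees(np.arctan2(*(onz(*W(*a),.012)-onz(*W(*b),.012))[:2])) for a,b in (((2,45),(205,43)),((0,440),(200,440)),((400,443),(598,443)))])
a=w['pixels'][0:60,290:360,::-1]; cv2.imwrite('pics/w10c.png',cv2.resize(a,None,fx=9,fy=9,interpolation=cv2.INTER_CUBIC))
```

```text
cam.Y 0.07973842959532912
line [np.float64(0.0778), np.float64(0.077), np.float64(0.0775)]
knobline angle -5.451013165191179
tip [array([0.6616, 0.0158, 0.135 ])] 0.07651052623343425 tip top 0.07686264921695721
ring W [0.6599 0.0161 0.047 ] 0.07669354767491746
ptr bottom 0.07300448792598174
ring s [np.float64(0.0788541)] t [(array([0.6622, 0.0167, 0.047 ]), np.float64(0.07748603999999999))]
bed edges [np.float64(4.628718728825542), np.float64(5.088803491372325), np.float64(5.088468481901503)]
```

View pics/w10c.png

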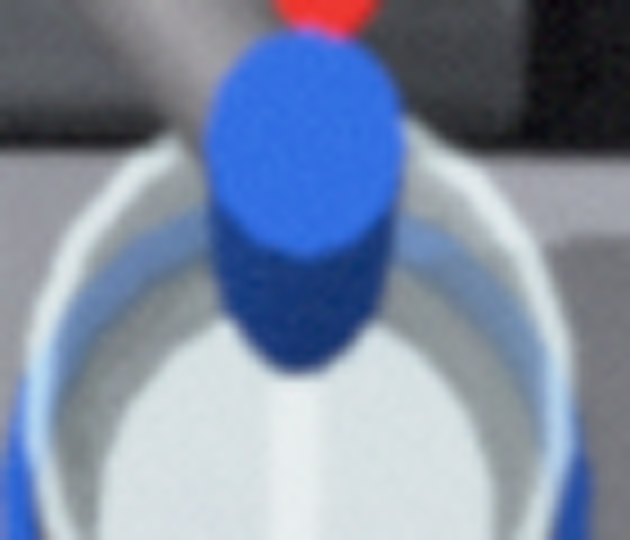

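The wrist view puts tip and ring within 0.3 mm of each other, but the pointer is at the image edge. I take one more look from further ahead to see the pointer whole.

carry_out(
  plan=[
    [[0, -20, -10, 0, 0, 0, 100], [0, -30, -10, 0, 0, 0, 100], [0, -30, -10, 0, 0, 0, 100], [0, -20, 0, 0, 0, 0, 100], [0, 0, 0, 0, 0, 0, 100]],
  ],
)

```text
t: 15.0
tcp_pos: [0.6068, 0.0245, 0.3325]
tool_rot: [3.141, -0.001, -1.655]
wrist_force: [0.3, -0.3, 0.5]
grip_width: 0.0534
```

Run:
```python
from h import *
s=ctrl.read_state(); print(s['t'],s['tcp_pos'],s['tool_rot'])
w=snap('wrist','w11')
cv2.imwrite('pics/w11b.png',cv2.resize(w['pixels'][0:300,220:420,::-1],None,fx=2,fy=2,interpolation=cv2.INTER_CUBIC))
```

```text
15.0 [0.60678918 0.02454616 0.3325333 ] [ 3.14135379e+00 -1.25584726e-03 -1.65543617e+00]
```

View pics/w11b.png

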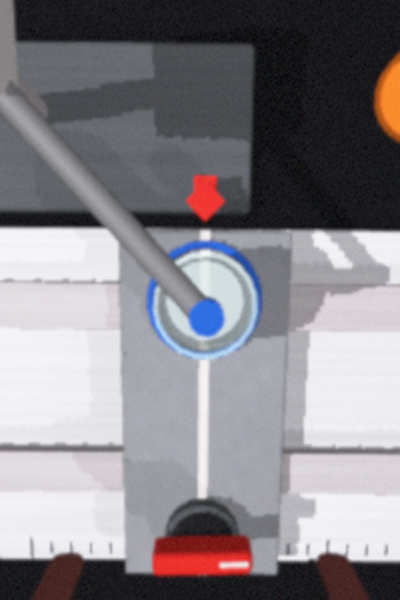

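The pointer apex is at (205.5,221), the white line at (205,235), the ring centre at (205,300) and the tip at (207,316). They line up within about 1 mm, so no correction is needed. I go back to the knob to tighten it.

carry_out(
  plan=[
    [[0, 20, 0, 0, 0, 0, 100], [0, 30, 0, 0, 0, 0, 100], [0, 30, 0, 0, 0, 0, 100], [0, 20, 0, 0, 0, -0.1, 100], [0, 0, 15, 0, 0, -0.14, 100], [0, 0, 15, 0, 0, -0.14, 100], [0, 0, 15, 0, 0, -0.14, 100], [0, 0, 15, 0, 0, -0.14, 100], [0, 0, 20, 0, 0, -0.14, 100], [0, 0, 20, 0, 0, -0.14, 100]],
  ],
)

```text
t: 16.05
tcp_pos: [0.5043, 0.0335, 0.233]
tool_rot: [-3.141, 0.0, -0.71]
wrist_force: [0.1, -0.0, -0.1]
grip_width: 0.0537
```

carry_out(
  plan=[
    [[0, 0, 20, 0, 0, -0.14, 100], [0, 0, 20, 0, 0, -0.14, 100], [0, 0, 20, 0, 0, -0.14, 100], [0, 0, 10, 0, 0, -0.14, 100], [0, 0, 0, 0, 0, -0.1, 100], [0, 0, 0, 0, 0, 0, 100], [0, 0, 0, 0, 0, 0, 100]],
  ],
)

```text
t: 16.75
tcp_pos: [0.505, 0.0334, 0.1638]
tool_rot: [-3.141, -0.0, -0.059]
wrist_force: [0.7, -0.4, -0.2]
grip_width: 0.0536
```

Run:
```python
from h import *
w=snap('wrist','w12')
s=ctrl.read_state(); print(s['t'],s['tcp_pos'],s['tool_rot'])
go(.506,.0335,.0545,-3.2,8,100)
```

```text
16.8 [0.50524976 0.03344672 0.16390108] [-3.14121035e+00 -6.71628104e-04 -5.93090030e-02]
[[0.1,-0.0,13.7,0.0,0.0,-0.0,100.0],[0.1,-0.0,13.7,0.0,0.0,-0.0,100.0],[0.1,-0.0,13.7,0.0,0.0,-0.0,100.0],[0.1,-0.0,13.7,0.0,0.0,-0.0,100.0],[0.1,-0.0,13.7,0.0,0.0,-0.0,100.0],[0.1,-0.0,13.6,0.0,0.0,-0.0,100.0],[0.1,-0.0,13.7,0.0,0.0,-0.0,100.0],[0.0,-0.1,13.6,0.0,0.0,-0.0,100.0]]
end [0.50595445 0.03350506 0.05450108] -3.3981555614416386
```

View pics/w12.png

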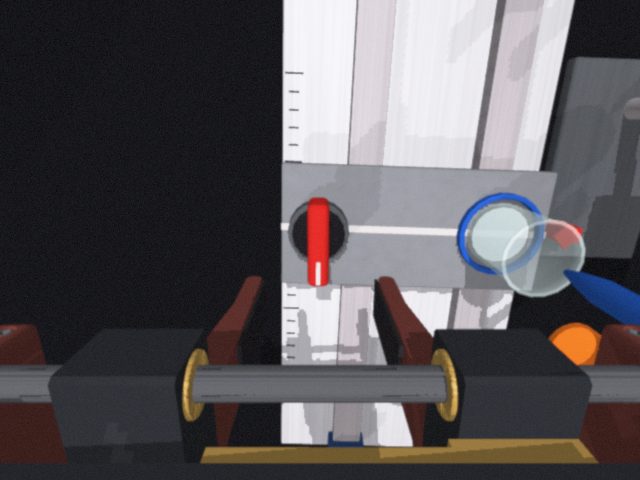

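The bar is at column 318, midway between the fingers at 260 and 377. I descend and grip.

carry_out(
  plan=[
    [[0, 0, 15, 0, 0, 0, 100], [0, 0, 20, 0, 0, 0, 100], [0, 0, 20, 0, 0, 0, 100], [0, 0, 20, 0, 0, 0, 100], [0, 0, 15, 0, 0, 0, 100], [0, 0, 10, 0, 0, 0, 100], [0, 0, 6, 0, 0, 0, 100], [0, 0, 3, 0, 0, 0, 100], [0, 0, 0, 0, 0, 0, 100]],
  ],
)

```text
t: 17.7
tcp_pos: [0.5056, 0.0334, 0.0546]
tool_rot: [-3.142, -0.0, -0.057]
wrist_force: [-1.0, 0.7, 0.0]
grip_width: 0.0533
```

carry_out(
  plan=[
    [[0, 0, 0, 0, 0, 0, 255], [0, 0, 0, 0, 0, 0, 255], [0, 0, 0, 0, 0, 0, 255], [0, 0, 0, 0, 0, 0, 255], [0, 0, 0, 0, 0, 0, 255], [0, 0, 0, 0, 0, 0, 255]],
  ],
  newtons=50,
)

```text
t: 18.3
tcp_pos: [0.5039, 0.0335, 0.0543]
tool_rot: [-3.141, 0.003, -0.057]
wrist_force: [-5.2, 0.6, 4.9]
grip_width: 0.0158
```

carry_out(
  plan=[
    [[0, 0, 0, 0, 0, 0.05, 255], [0, 0, 0, 0, 0, 0.1, 255], [0, 0, 0, 0, 0, 0.1, 255], [0, 0, 0, 0, 0, 0.1, 255], [0, 0, 0, 0, 0, 0.1, 255], [0, 0, 0, 0, 0, 0.05, 255], [0, 0, 0, 0, 0, 0, 255]],
  ],
)

```text
t: 19.0
tcp_pos: [0.5048, 0.0332, 0.0544]
tool_rot: [3.141, 0.001, -0.558]
wrist_force: [-2.4, -1.4, 2.6]
grip_width: 0.0158
```

Run:
```python
from h import *
s=ctrl.read_state(); print(s['t'],s['tcp_pos'],s['tool_rot'],s['wrist_force'],s['wrist_torque'])
c=snap('scene','s13'); print([ (r[0],r[2]@np.r_[Y,0]) for r in ringc(c,box=(290,370,180,320))])
c=snap('wrist','w13')
```

```text
19.0 [0.50480939 0.03320779 0.05436524] [ 3.14067331e+00  9.26116022e-04 -5.57820370e-01] [-2.35030347 -1.39600258  2.57708291] [-0.31543621  0.66253104 -0.0950144 ]
[(array([322.1 , 283.03]), np.float64(0.07875452000000001))]
```

View pics/w13.png

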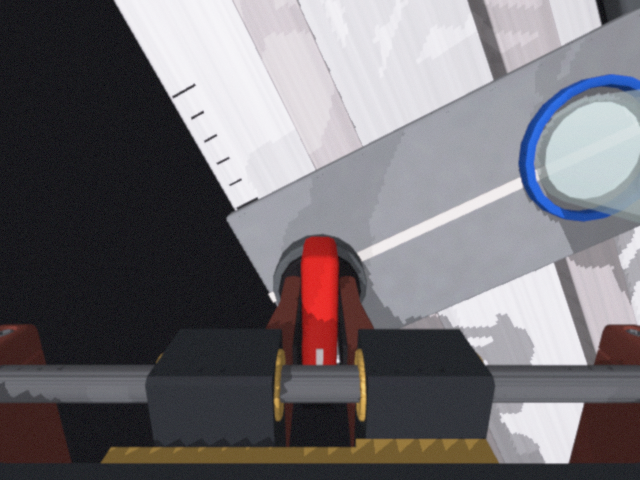

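The ring has not moved (0.0788 against 0.0789) and the knob follows. I continue tightening.

carry_out(
  plan=[
    [[0, 0, 0, 0, 0, 0.1, 255], [0, 0, 0, 0, 0, 0.12, 255], [0, 0, 0, 0, 0, 0.12, 255], [0, 0, 0, 0, 0, 0.12, 255], [0, 0, 0, 0, 0, 0.12, 255], [0, 0, 0, 0, 0, 0.12, 255], [0, 0, 0, 0, 0, 0.12, 255], [0, 0, 0, 0, 0, 0.12, 255], [0, 0, 0, 0, 0, 0.08, 255], [0, 0, 0, 0, 0, 0, 255]],
  ],
)

```text
t: 20.1
tcp_pos: [0.5058, 0.0314, 0.0544]
tool_rot: [-3.141, -0.002, -1.579]
wrist_force: [1.0, -6.4, 0.6]
grip_width: 0.0158
```

Run:
```python
from h import *
s=ctrl.read_state(); print(s['t'],s['tcp_pos'],s['tool_rot'],s['wrist_force'],s['wrist_torque'],s['grip_width'])
```

```text
20.1 [0.50580834 0.0313966  0.05438102] [-3.14101611e+00 -2.46975286e-03 -1.57940705e+00] [ 0.99980354 -6.35807696  0.62882964] [-1.62136153  0.59423529 -0.21132612] 0.015812307444503824
```

Run:
```python
from h import *
c=snap('scene','s14'); print([ (r[0],r[2]@np.r_[Y,0]) for r in ringc(c,box=(290,370,180,320))])
c=snap('top','t14'); print([ (r[0],r[2]@np.r_[Y,0]) for r in ringc(c,box=(280,370,180,230))])
c=snap('wrist','w14')
```

```text
[(array([322.01, 283.08]), np.float64(0.07856455))]
[(array([312.24, 199.32]), np.float64(0.07720568))]
```

View pics/w14.png

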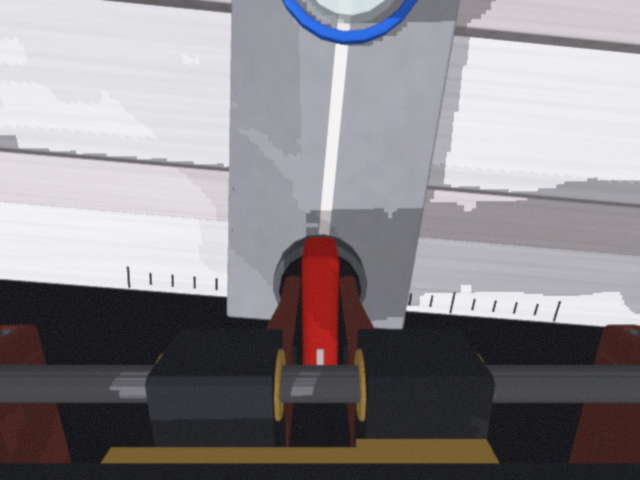

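The carriage has shifted by at most 0.3 mm. I relieve the side load a little and drive the knob home.

carry_out(
  plan=[
    [[1, 0, 0, 0, 0, 0.04, 255], [0.5, 0, 0, 0, 0, 0.04, 255], [0, 0, 0, 0, 0, 0.04, 255], [0, 0, 0, 0, 0, 0.03, 255], [0, 0, 0, 0, 0, 0, 255], [0, 0, 0, 0, 0, 0, 255]],
  ],
  newtons=60,
)

```text
t: 20.85
tcp_pos: [0.5058, 0.0314, 0.0544]
tool_rot: [-3.141, -0.001, -1.724]
wrist_force: [1.0, -4.6, -2.0]
grip_width: 0.0158
```

Run:
```python
from h import *
s=ctrl.read_state(); print(s['t'],s['tcp_pos'],s['tool_rot'],s['wrist_force'],s['wrist_torque'],s['grip_width'])
```

```text
20.85 [0.50583139 0.0313794  0.05442192] [-3.14077245e+00 -1.03194087e-03 -1.72440138e+00] [ 1.04253609 -4.58412311 -1.96874872] [-1.21318161  0.06662244  1.35112122] 0.015817285350734844
```

The torque jumped to 1.35 N m while the knob resisted, so it is on the hard stop. I release and back off.

carry_out(
  plan=[
    [[0, 0, 0, 0, 0, 0, 80], [0, 0, 0, 0, 0, 0, 80], [0, 0, 0, 0, 0, 0, 80], [0, 0, 0, 0, 0, 0, 80], [0, 0, 0, 0, 0, 0, 80], [0, 0, 0, 0, 0, 0, 80], [0, 0, -15, 0, 0, 0, 80], [0, 0, -25, 0, 0, 0, 80], [0, 0, -40, 0, 0, 0, 80], [0, 0, -45, 0, 0, 0, 80]],
  ],
)

```text
t: 21.85
tcp_pos: [0.5045, 0.0316, 0.18]
tool_rot: [3.14, -0.001, -1.727]
wrist_force: [1.4, -0.1, 0.7]
grip_width: 0.06
```

carry_out(
  plan=[
    [[0, 0, -40, 0, 0, 0, 80], [0, 0, -40, 0, 0, 0, 80], [0, 0, -40, 0, 0, 0, 80], [0, -20, -30, 0, 0, -0.06, 80], [0, -30, 0, 0, 0, 0, 80], [0, -30, 0, 0, 0, 0, 80], [0, -20, 0, 0, 0, 0, 80], [0, 0, 0, 0, 0, 0, 80]],
  ],
)

```text
t: 22.65
tcp_pos: [0.6062, 0.021, 0.3284]
tool_rot: [3.141, -0.002, -1.667]
wrist_force: [-0.6, 0.5, 0.9]
grip_width: 0.0604
```

Run:
```python
from h import *
s=ctrl.read_state(); print(s['t'],s['tcp_pos'],s['tool_rot'],s['wrist_force'])
w=snap('wrist','w15');c=snap('scene','s15');t=snap('top','t15')
print([ (r[0],r[2]@np.r_[Y,0]) for r in ringc(c,box=(290,370,180,320))],[ (r[0],r[2]@np.r_[Y,0]) for r in ringc(t,box=(280,370,180,230))])
cv2.imwrite('pics/w15b.png',cv2.resize(w['pixels'][0:300,190:450,::-1],None,fx=2,fy=2,interpolation=cv2.INTER_CUBIC))
```

```text
22.65 [0.60622921 0.02095822 0.32835134] [ 3.14090446e+00 -1.91991706e-03 -1.66731080e+00] [-0.6339657   0.52997286  0.92232207]
[(array([322.1 , 283.02]), np.float64(0.07875452000000001))] []
```

View pics/w15b.png

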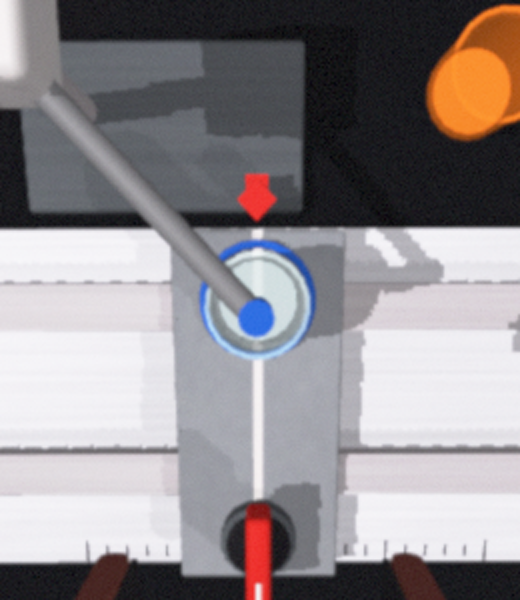

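View pics/s15.png

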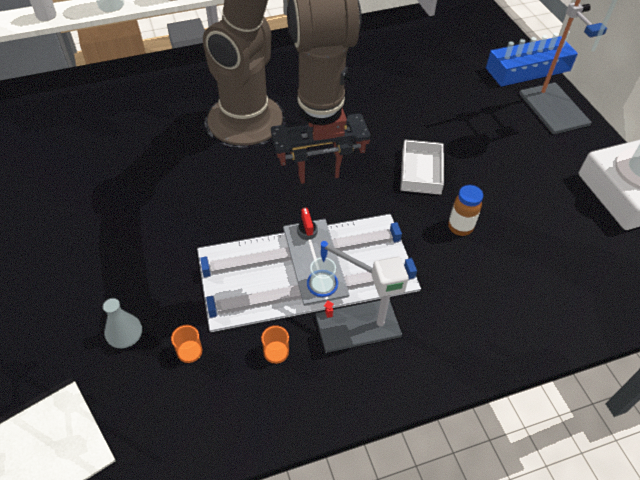

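The pointer (257,220), line (258,235), ring (258,300) and tip (256,317) are in one column. The knob bar lies along the line, the beaker is upright, the other things are unmoved, and the hand is clear. I hand it in.

```bash
python3 -c "
from rig import ctrl; print(ctrl.hand_in())"
```

```text
the job is handed in; nothing more can be done
None
```

The job is done and handed in at about 23 s. I loosened the knob about 1.6 rad to its stop, slid the carriage about 114 mm, and tightened the knob home again at the new place.

**Last checks**
- **Alignment:** in the last wrist picture the pointer, white line, ring centre and tip stand in one column to within about 2 pixels of the doubled picture, roughly 1 mm.
- **Carriage:** the scene camera found the ring within 0.2 mm of where it stood before tightening.
- **Knob:** the bar lies along the white line again, and the torque rose to about 1.35 N m at the stop.
- **Surroundings:** the beaker stands upright in its ring, and the stand and other things look unmoved. The hand is clear.

**What failed or disagreed**
- **First grasp:** it missed. The fingertips stood about 40 mm higher than the stated tool geometry gave, so the jaws shut above the bar without touching it. I measured the tips from two views, went lower and gripped it.
- **Distance to go:** the estimates near the end ran from 5 to 10 mm between cameras. I settled it with a wrist view in the plane of the white line. Just before that view, the scene camera alone still asked for about 1 mm more.
- **Final top view:** the ring could not be measured there at the end, so that check is missing. The last top reading, before the final turn of the knob, agreed with the tip.

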